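Pack the spare filter module and shut the spares case

ROBOT

A 7-joint arm with a two-finger parallel gripper is mounted at the origin on the work surface. World frame = base frame: x ahead of the robot, y to its left, z up, the work surface at z = 0. Lengths are in m, angles in rad, forces in N, time in s.
With the tool pointing down it reaches from about 0.425 to 1.025 m from the base axis. Payload 9.4 kg.
Tool frame: the origin (TCP) lies at the very end of the fingers, on their centre line; the grasp point (between the pads) lies 19 mm behind it (ctrl.grasp_offset is the distance from the TCP to the grasp point, in m); z points along the fingers, y is the line along which they close (so a half turn about z gives the same grasp; the last joint's range is limited). The gripper opens to 93 mm and grips with 3 to 60 N. Pads are 15 mm wide; open, the fingers measure 128 mm over their backs; the gripper's body (75 mm by 188 mm) begins 65 mm behind the grasp point.
Start: joints at [1.228, 0.599, -0.003, 1.599, 0.002, 0.943, -0.08], TCP at [0.19, -0.7, 0.219] pointing down, gripper open.
Joint ranges: [-2.57, 2.57], [-0.35, 1.97], [-1.29, 1.29], [0.11, 2.56], [-1.05, 4.19], [0.11, 1.86], [-2.63, 2.63]. Speed limits (rad/s): [2.22, 2.22, 3.01, 3.01, 3.14, 3.14, 3.14].

INTERFACE

Orientations are given as a unit quaternion [x, y, z, w].
In Python, from station import ctrl gives the robot as it stands.
- The arm moves only by the tool send_rows, never from a script. Its argument "steps" is a list of rows, each a list of 7 numbers: the opening in per cent of the stroke, from 0 (shut) to 100 (fully open), then the shift along the world's x, y, z in m, then the turn, a rotation vector about the world's x, y, z in rad. A call has 1 to 5 rows; each row is the pose to reach, as a shift and turn from the pose commanded when the call began; what a row does not reach only later rows make up. A row lasts 1/10 s, in which the tool goes at most 50 mm and 8.59 degrees, less where a joint would pass 70% of its speed; a pose out of reach is approached as far as the arm can. A call with a gripper value outside its range is refused whole. The fingers move at their own pace and stop on an object; "force" is the grip in N (left out, the last holds). Time passes only in rows, so rows that repeat a pose let the fingers close. It gives the time, the measured TCP pose, the force, the opening and the grip force at its end, in the units of the state.
- ctrl.read_state(): the state, without advancing time (a new reading comes with each control period).
- ctrl.get_image(name): name is "scene" or "side" or "wrist"; returns a dict with "color" (400x640x3 uint8, blue, green, red), "K" (3x3 intrinsics, pixels), "pose" (4x4, takes a point from camera to world coordinates). Camera axes: x right, y down, z forward; pixel columns grow to the right and rows downward; lengths in m; the calibration is good to about 2 mm. A picture is of the moment at which its call begins. There is no depth.
- ctrl.hand_in(): hands the job in; it is judged then, once.
Trained networks look in a picture, given as the dict that the camera call returned (one of the last four; its "shot" number tells which), for a name from the list of things; names that differ only in an ending like _2 or _b are one class to them, and where a whole thing is asked for, a point or a joint stands for the part that bears it (a point fixed in the world has none). Each returns a list of dicts, best first, with "confidence" (0 to 1); they miss things now and then, are a little off and sometimes report something else, mostly with a low value. They report only what shows in the picture. A call takes as long as a camera call. They do not tell look-alikes from the thing itself.
- ctrl.outline_of(picture, target): "pixels" (400x640 bool, what is visible of it).
- ctrl.pinpoint(picture, target): "xyz" ([x, y, z] in m, in the coordinates of the camera as it stood for that picture, good to about 4 mm: a listed point, or the origin of a listed thing).
The state is a dict: "clock": time; "joint_positions": joint angles; "dq": joint speeds; "tau": joint torques, N m; "ee_pos": TCP position; "tool_rot": TCP orientation; "force": force on the tool from outside, world axes, zero at the start; "torque": the same for the moment, N m; "finger_gap": finger opening in m; "grip_force": force on a finger pad.
Only numpy, scipy, OpenCV 4.12 (cv2) and the standard library are available. Lean on these libraries where they do the work, as an engineer would, in place of code of your own. Each camera call takes 0.05 s, during which the arm holds its last target. There are 200 camera calls.

TASK

Three grey metal filter modules lie on the bench: pack the smallest one (neither the tall one nor the long one) into the open spares case, beside the round transformer and not on top of it, right way up on the case's bottom or the flat plate there, so that it stays below the rim. Set it down gently without dropping it, let go, then shut the case's lid completely.

Things in the scene. Friction and masses are not known exactly. Their poses are not given: they have to be found in the camera images.
- module_mid (a point): Centre (19 mm above its underside) of the smallest filter module: a loose die-cast aluminium block, 80 mm long (x), 36 wide (y), 38 high (z), 0.15 to 0.3 kg, flat on the bench; brass sockets on its +x end (solid body x -40 to +32 mm). Two like modules lie near: one as long but 74 mm high, one as low but 130 mm long; leave those out.
- case: Fixed open grey case, outside 140 (x) x 270 (y) x 66 mm high, walls and bottom 5 mm, no divider. Origin: centre of its underside, on the bench. Lid hinged along its +x (far) top rim (x +70, z +66 mm). In it: the transformer, centred at y +80 or -80 mm, and a loose flat steel plate, 110 x 90 x 5 mm, centred at the opposite y; the module may lie on the plate.
- lid (a joint): Angle of the lid, rad: 0 shut, grows opening, at most 1.9. A 6 mm plate, 140 mm from hinge to edge, 270 wide, 0.2 kg; a 35 mm knob mid-width on its outer face near the free edge. Starts leaning back past upright (1.65 to 1.85), top 205 mm over the bench, and stays; pushed from behind towards the case (its -x) below 1.5 it falls shut, unless something stands above the rim.
- transformer_mid (a point): Centre (half-way up, 23 mm) of the round, copper-coloured toroidal transformer, 70 mm across and 46 mm high, 0.6 kg, standing loose on the case's bottom; shows which side of the case is taken.
There are look-alikes about, which are no part of the job. What is shaped like the part that bears module_mid but blue is not meant.

How it is judged:
By the outcome, as a careful person would: the job done as asked, in the order asked, and still so for the second after the job is handed in, with the robot touching nothing.
It also fails if it takes over 50 s, if anything falls off the work surface, if the arm or the gripper's body presses on something with over 40 N, if the wrist force passes 120 N, or if a joint passes its speed limit or range.

## Working session

There is one attempt and no reset: what is moved stays moved. The work goes in short steps, Python scripts to look and compute and a tool call to move; the robot and the scene stay as the last step left them, time stands still between calls to the robot, and variables do not carry over. Pictures are saved under pics/ and viewed, at most 10 in all, crops included, and the job is handed in when it is done.

Besides the shell and the picture viewer there is one more tool, called as name([rows], argument=value, ...), one row to a line, values as JSON. send_rows: Moves the arm, as the interface text tells. Its arguments: {"type":"object","properties":{"steps":{"type":"array"},"force":{"type":"number"}},"required":["steps"]}

```bash
mkdir -p pics
cat > h.py <<'E'
from station import ctrl
import numpy as np, cv2
np.set_printoptions(precision=4,suppress=True)
def look(cam,names,save=None):
    p=ctrl.get_image(cam)
    if save: cv2.imwrite('pics/'+save,p['color'])
    P=np.array(p['pose']);K=np.array(p['K'])
    for n in names:
        for d in ctrl.pinpoint(p,n)[:4]:
            x=np.array(d['xyz']);uv=K@x/x[2]
            print(cam,n,round(d['confidence'],2),'world',(P@np.r_[x,1])[:3],'px',uv[:2].round())
    return p
def ray(p,uv,z):
    P=np.array(p['pose']);d=P[:3,:3]@np.linalg.inv(np.array(p['K']))@np.r_[uv,1]
    o=P[:3,3];return o+d*(z-o[2])/d[2]
def outl(p,n,z):
    for d in ctrl.outline_of(p,n)[:3]:
        m=np.array(d['pixels']).astype(np.uint8)
        r=cv2.minAreaRect(cv2.findNonZero(m));b=cv2.boxPoints(r)
        print('outline',n,round(d['confidence'],2),m.sum(),'box',b.round().tolist(),'at z',[ray(p,q,z)[:2].round(4).tolist() for q in b])
E
python3 - <<'E'
from h import *
N=['module_mid','case','lid','transformer_mid']
for c in('scene','side'): 
    p=look(c,N,c+'0.png'); print(c,np.array(p['pose'])[:3])
s=ctrl.read_state();print(s['clock'],s['ee_pos'],s['tool_rot'],s['force'],s['finger_gap'])
a=[cv2.imread(f'pics/{c}0.png') for c in('scene','side')]
E
```

```text
scene module_mid 0.89 world [ 0.6126 -0.3392  0.0169] px [265. 157.]
scene module_mid 0.8 world [ 0.5769 -0.1179  0.0198] px [314. 208.]
scene module_mid 0.68 world [ 0.6997 -0.1266  0.0141] px [271. 227.]
scene module_mid 0.61 world [ 0.6375 -0.2217  0.0157] px [276. 190.]
scene case 0.82 world [ 0.5581  0.1381 -0.0044] px [374. 288.]Traceback (most recent call last):
  File "<stdin>", line 4, in <module>
  File "h.py", line 9, in look
    for d in ctrl.pinpoint(p,n)[:4]:
             ~~~~~~~~~~~~~^^^^^
ValueError: it knows: case, module_mid, transformer_mid
```

View pics/scene0.png

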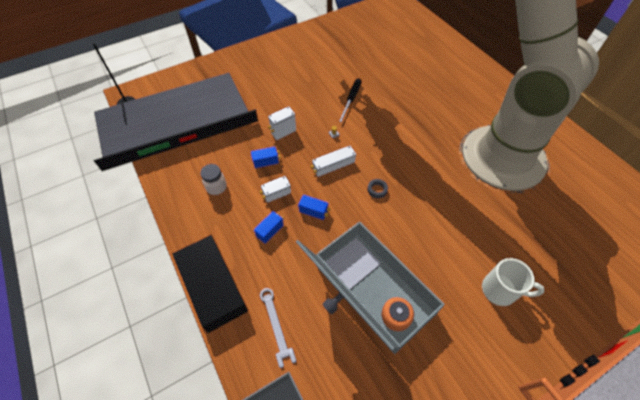

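The scene picture shows several candidates:
- **Grey modules:** tall (283,123), long (334,161) and small (276,190).
- **Blue look-alikes:** (265,157), (313,207) and (269,227).
- **Case:** around (375,285), with the transformer at (398,313), the plate at (355,265) and the lid on the far side.

By the description I choose the small grey one at (276,190), near world (0.637,-0.222).

Run:
```python
from h import *
N=['module_mid','case','transformer_mid']
p=look('scene',N); outl(p,'case',0.066)
c=cv2.resize(p['color'][140:370,220:460],None,fx=2.5,fy=2.5,interpolation=cv2.INTER_CUBIC)
cv2.imwrite('pics/crop1.png',c)
p=look('side',N,'side0.png'); 
s=ctrl.read_state();print(s['clock'],s['ee_pos'],s['tool_rot'],s['force'],s['finger_gap'])
```

```text
scene module_mid 0.93 world [ 0.6375 -0.2217  0.0153] px [276. 190.]
scene module_mid 0.71 world [ 0.7001 -0.1259  0.0173] px [271. 226.]
scene module_mid 0.63 world [ 0.6127 -0.3412  0.0167] px [265. 157.]
scene module_mid 0.58 world [ 0.5761 -0.1193  0.0198] px [314. 207.]
scene case 0.89 world [ 0.5618  0.1409 -0.0035] px [373. 289.]
scene transformer_mid 0.91 world [0.5549 0.2208 0.0244] px [398. 313.]
outline case 0.74 889 box [[381.0, 297.0], [413.0, 297.0], [413.0, 330.0], [381.0, 330.0]] at z [[0.578, 0.18], [0.5179, 0.215], [0.5612, 0.2711], [0.6186, 0.2377]]
outline case 0.59 6295 box [[277.0, 261.0], [338.0, 199.0], [445.0, 304.0], [384.0, 366.0]] at z [[0.7353, -0.0093], [0.5244, -0.0839], [0.4672, 0.2618], [0.6536, 0.2981]]
side module_mid 0.96 world [ 0.7004 -0.125   0.0161] px [269. 211.]
side module_mid 0.92 world [ 0.6417 -0.2196  0.0188] px [304. 189.]
side module_mid 0.89 world [ 0.6094 -0.3399  0.0174] px [327. 164.]
side module_mid 0.65 world [ 0.5718 -0.1192  0.0185] px [327. 218.]
side case 0.67 world [0.5621 0.138  0.0007] px [308. 316.]
side transformer_mid 0.9 world [0.5555 0.2195 0.03  ] px [302. 343.]
0.6 [ 0.1904 -0.6995  0.2186] [ 0.9912  0.1325 -0.      0.    ] [-0.2402 -0.6059 -0.6833] 0.09299017445856378
```

View pics/crop1.png

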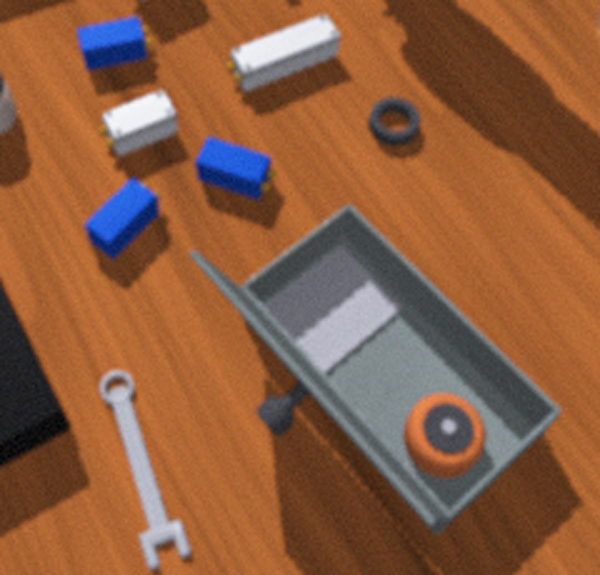

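View pics/side0.png

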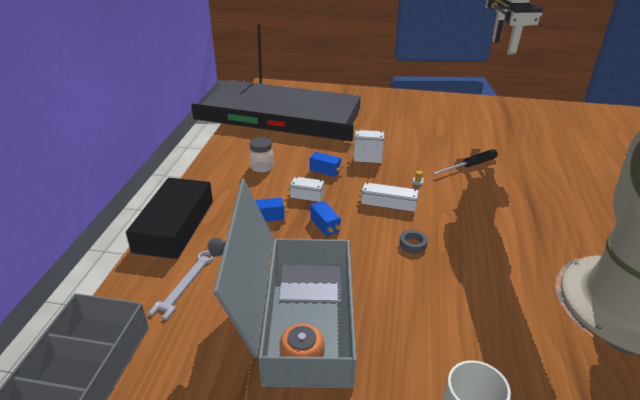

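The crop and side view confirm the choice: the small white-topped grey module is at crop (140,122), with its sockets on the left (far) end. The plate is on the case's -y side and the transformer on its +y side. Next I'll measure the module and case yaws.

```bash
cat >> h.py <<'E'
from scipy.optimize import minimize
from itertools import product
def hull(p,x,y,yaw,bx,z0=0,z1=.038):
    c,s=np.cos(yaw),np.sin(yaw);W=np.linalg.inv(np.array(p['pose']));K=np.array(p['K'])
    q=[]
    for a,b,z in product(bx[0],bx[1],(z0,z1)):
        v=K@(W@np.r_[x+c*a-s*b,y+s*a+c*b,z,1])[:3]; q.append(v[:2]/v[2])
    m=np.zeros((1600,2560),np.uint8)
    cv2.fillConvexPoly(m,cv2.convexHull((np.array(q)*4+1.5).round().astype(np.int32)),1)
    return cv2.resize(m.astype(np.float32),(640,400),interpolation=cv2.INTER_AREA)
def fit(ps,near,bx,name='module_mid',z1=.038,yaws=np.arange(-.8,.81,.2)):
    T=[]
    for p in ps:
        best=None
        for d in ctrl.outline_of(p,name):
            m=np.array(d['pixels']).astype(np.float32); g=hull(p,near[0],near[1],0,bx,0,z1)
            o=(m*g).sum()
            if best is None or o>best[0]: best=(o,m)
        T.append(best[1])
    def cost(v):
        return sum(1-np.minimum(h,m).sum()/np.maximum(h,m).sum() for p,m in zip(ps,T) for h in [hull(p,*(v*[.01,.01,.1]),bx,0,z1)])/len(ps)
    R=[minimize(cost,np.array([near[0]*100,near[1]*100,y*10]),method='Nelder-Mead',options=dict(initial_simplex=np.array([near[0]*100,near[1]*100,y*10])+np.array([[0,0,0],[1,0,0],[0,1,0],[0,0,1]]))) for y in yaws]
    r=min(R,key=lambda r:r.fun); return r.x*[.01,.01,.1],r.fun
E
python3 - <<'E'
from h import *
ps=[ctrl.get_image(c) for c in('scene','side')]
for q in ([ps[0]],[ps[1]],ps): print(fit(q,(.64,-.22),((-.04,.036),(-.018,.018))))
for n,u in zip('abc',((360,223.2),(442.8,304),(396,351))): print(n,ray(ps[0],u,.066))
for n,u in zip('abcd',((350,240),(354,384),(264,384),(272,240))): print(n,ray(ps[1],u,.066))
E
```

```text
(array([ 0.64, -0.22, -0.8 ]), np.float64(1.0))
(array([ 0.5797, -0.1222, -0.9938]), np.float64(0.11320465803146362))
(array([ 0.5797, -0.1222, -0.9938]), np.float64(0.5566023588180542))
a [0.5158 0.003  0.066 ]
b [0.472  0.2597 0.066 ]
c [0.6164 0.287  0.066 ]
a [ 0.51   -0.0001  0.066 ]
b [0.4651 0.3036 0.066 ]
c [0.5854 0.3262 0.066 ]
d [0.6517 0.0271 0.066 ]
```

send_rows([
  [100,0.03,0.033,0,0,0,-0.03],
  [100,0.06,0.066,0,0,0,-0.06],
  [100,0.09,0.099,0,0,0,-0.09],
  [100,0.12,0.132,0,0,0,-0.12],
  [100,0.15,0.16,0.01,0,0,-0.13],
])

```text
clock: 1.4
ee_pos: [0.3412, -0.5371, 0.2278]
tool_rot: [0.998, 0.068, -0.0, -0.001]
force: [0.3, 0.4, -0.3]
finger_gap: 0.0929
grip_force: 0.0
```

send_rows([
  [100,0.03,0.033,0,0,0,-0.03],
  [100,0.06,0.066,0,0,0,-0.06],
  [100,0.09,0.099,0,0,0,-0.09],
  [100,0.12,0.132,0,0,0,-0.12],
  [100,0.15,0.16,0.01,0,0,-0.13],
])

```text
clock: 1.9
ee_pos: [0.4911, -0.3771, 0.2379]
tool_rot: [1.0, 0.003, -0.001, -0.001]
force: [0.6, -0.4, 0.7]
finger_gap: 0.0927
grip_force: 0.0
```

send_rows([
  [100,0.03,0.033,0,0,0,-0.03],
  [100,0.06,0.066,0,0,0,-0.05],
  [100,0.09,0.099,0,0,0,-0.07],
  [100,0.12,0.132,0,0,0,-0.07],
  [100,0.147,0.16,0.0,0,0,-0.07],
])

```text
clock: 2.4
ee_pos: [0.6389, -0.2171, 0.2388]
tool_rot: [1.0, -0.031, 0.0, -0.0]
force: [0.2, -0.3, 0.3]
finger_gap: 0.0931
grip_force: 0.0
```

Run:
```python
from h import *
p=look('wrist',['module_mid','case'],'w1.png')
print(np.array(p['pose'])[:3])
s=ctrl.read_state();print(s['clock'],s['ee_pos'],s['tool_rot'],s['force'],s['dq'])
```

```text
wrist module_mid 0.76 world [ 0.6098 -0.3417  0.0175] px [408. 195.]
wrist module_mid 0.67 world [ 0.5726 -0.1186  0.0209] px [256. 229.]
wrist module_mid 0.63 world [ 0.6954 -0.1259  0.0204] px [251. 144.]
wrist module_mid 0.6 world [ 0.6379 -0.2195  0.0166] px [322. 181.]
wrist case 0.7 world [ 0.5582  0.1395 -0.0024] px [ 99. 242.]
[[-0.0639 -0.9667 -0.2477  0.7073]
 [-0.998   0.0614  0.0179 -0.2218]
 [-0.0021  0.2483 -0.9687  0.4047]]
2.55 [ 0.6393 -0.2161  0.2382] [ 0.9996 -0.0295  0.0001 -0.0006] [-0.7413 -1.1194  0.0116] [ 0.0465 -0.0157  0.0488  0.0305  0.013   0.0018  0.0167]
```

View pics/w1.png

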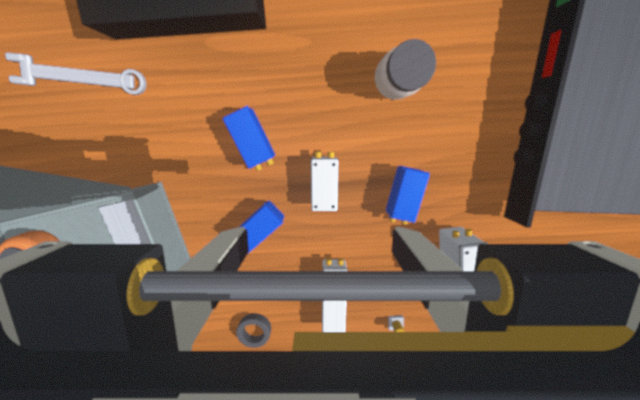

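The wrist view shows the small grey module at (324,184), with its sockets pointing up in the image (+x). The blue ones at (260,225) and (408,195) are clear of the fingers.

Run:
```python
from h import *
p=ctrl.get_image('wrist'); g=p['color'][140:225,295:355].min(axis=2)
m=(g>140).astype(np.uint8); n,l,st,_=cv2.connectedComponentsWithStats(m); k=1+st[1:,4].argmax()
r=cv2.minAreaRect(cv2.findNonZero((l==k).astype(np.uint8)));b=cv2.boxPoints(r)+[295,140]
w=np.array([ray(p,q,.038)[:2] for q in b]);print(b,w,w.mean(0))
for i in range(4):
    d=w[(i+1)%4]-w[i];print(np.linalg.norm(d),np.arctan2(d[1],d[0]))
s=ctrl.read_state();print(s['clock'],s['ee_pos'],s['tool_rot'])
```

```text
[[312. 158.]
 [339. 158.]
 [339. 211.]
 [312. 211.]] [[ 0.6734 -0.2075]
 [ 0.6713 -0.243 ]
 [ 0.5985 -0.2399]
 [ 0.6007 -0.2026]] [ 0.636  -0.2233]
0.03562765703170933 -1.6305206625384119
0.072864423124105 3.099034420714727
0.037402980253854565 1.511652239107966
0.0728772787507332 -0.06692252852512862
2.6 [ 0.6378 -0.2186  0.2383] [ 0.9995 -0.031  -0.0003  0.    ]
```

send_rows([
  [75,0,-0.004,-0.04,0,0,0],
  [75,0,-0.004,-0.08,0,0,0],
  [75,0,-0.004,-0.11,0,0,0],
  [75,0,-0.004,-0.14,0,0,0],
  [75,0,-0.004,-0.15,0,0,0],
])

```text
clock: 3.1
ee_pos: [0.6347, -0.225, 0.0859]
tool_rot: [0.999, -0.033, -0.002, -0.0]
force: [-1.1, 0.2, 0.3]
finger_gap: 0.07
grip_force: 0.0
```

send_rows([
  [75,0,0,-0.02,0,0,0],
  [75,0,0,-0.04,0,0,0],
  [75,0,0,-0.06,0,0,0],
  [75,0,0,-0.074,0,0,0],
  [75,0,0,-0.08,0,0,0],
])

```text
clock: 3.6
ee_pos: [0.6368, -0.2243, 0.0081]
tool_rot: [0.999, -0.033, -0.0, 0.0]
force: [-0.3, -0.4, 0.4]
finger_gap: 0.0699
grip_force: 0.0
```

send_rows([
  [75,0,0,0,0,0,0],
  [30,0,0,0,0,0,0],
  [15,0,0,0,0,0,0],
  [15,0,0,0,0,0,0],
  [15,0,0,0,0,0,0],
], force=25)

```text
clock: 4.1
ee_pos: [0.6377, -0.2236, 0.0092]
tool_rot: [0.999, -0.032, 0.0, 0.0]
force: [-0.7, 0.3, -0.2]
finger_gap: 0.0429
grip_force: 0.0
```

send_rows([
  [15,0,0,0,0,0,0],
  [15,0,0,0,0,0,0],
  [15,0,0,0,0,0,0],
  [15,0,0,0,0,0,0],
], force=25)

```text
clock: 4.5
ee_pos: [0.6376, -0.2235, 0.0089]
tool_rot: [0.999, -0.032, 0.0, -0.0]
force: [-0.7, 0.6, 6.2]
finger_gap: 0.0354
grip_force: 25.0
```

send_rows([
  [15,0,0,0.01,0,0,0],
  [15,0,0,0.04,0,0,0],
  [15,0,0,0.08,0,0,0],
  [15,0,0,0.12,0,0,0],
  [15,0,0,0.15,0,0,0],
])

```text
clock: 5.0
ee_pos: [0.6375, -0.2238, 0.1612]
tool_rot: [0.999, -0.032, 0.001, 0.0]
force: [1.7, -0.1, -3.7]
finger_gap: 0.0358
grip_force: 25.0
```

send_rows([
  [15,-0.03,0.02,0.01,0,0,0.05],
  [15,-0.06,0.05,0.02,0,0,0.1],
  [15,-0.085,0.08,0.03,0,0,0.15],
  [15,-0.095,0.11,0.03,0,0,0.2],
  [15,-0.1,0.14,0.03,0,0,0.237],
])

```text
clock: 5.5
ee_pos: [0.5357, -0.0829, 0.1894]
tool_rot: [0.996, 0.087, -0.0, 0.0]
force: [0.7, -0.1, -2.6]
finger_gap: 0.0359
grip_force: 25.0
```

Run:
```python
from h import *
p=look('wrist',['transformer_mid','case'],'w2.png')
s=ctrl.read_state();print(s['clock'],s['ee_pos'],s['tool_rot'],s['force'],s['finger_gap'])
```

```text
wrist transformer_mid 0.86 world [0.5538 0.2207 0.0299] px [ 61. 129.]
wrist case 0.85 world [ 0.556   0.14   -0.0035] px [150. 139.]
5.65 [ 0.5369 -0.0816  0.189 ] [ 0.9961  0.088  -0.0001 -0.0003] [ 0.1648 -0.5987 -2.772 ] 0.0361525213141047
```

View pics/w2.png

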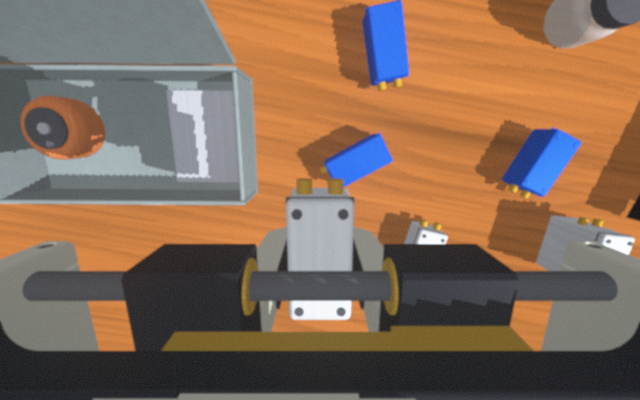

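The wrist view shows the module held squarely. The case's right rim runs from (252,68) to (257,202), the plate is around (200,135) and the transformer at (60,128).

Run:
```python
from h import *
p=ctrl.get_image('wrist')
A,B,C=[ray(p,u,.066)[:2] for u in((252,67),(257,203),(5,204))]
print(A,B,C,np.linalg.norm(A-B)); d=A-B;e=C-B;y1=np.arctan2(d[1],d[0]);y2=np.arctan2(e[1],e[0])-np.pi/2;print(y1,y2)
for y in (y1,y2):
    R=np.array([[np.cos(y),-np.sin(y)],[np.sin(y),np.cos(y)]]);c=B+R@[.07,.135];print('centre',c,'place',c+R@[-.01,-.08])
P=np.array([ray(p,u,.010)[:2] for u in((171,90),(232,92),(235,178),(173,178))]);print('plate',P,P.mean(0))
```

```text
[0.6515 0.0052] [ 0.5176 -0.0156] [0.4684 0.2547] 0.1355255075743383
0.15418072843605823 0.17993309092636944
centre [0.566  0.1286] place [0.5684 0.048 ]
centre [0.5623 0.1298] place [0.5668 0.0493]
plate [[0.6194 0.1106]
 [0.6297 0.0399]
 [0.5284 0.0263]
 [0.5147 0.1038]] [0.5731 0.0701]
```

send_rows([
  [15,0.0,0.03,0,0,0,0],
  [15,0.01,0.07,0,0,0,0],
  [15,0.02,0.11,0,0,0,0],
  [15,0.026,0.135,0,0,0,0],
  [15,0.026,0.146,0,0,0,0],
])

```text
clock: 6.2
ee_pos: [0.5645, 0.0642, 0.1884]
tool_rot: [0.996, 0.087, 0.0, -0.0]
force: [-0.5, -0.3, -1.8]
finger_gap: 0.0358
grip_force: 25.0
```

send_rows([
  [15,0,0,-0.02,0,0,0],
  [15,0,0,-0.05,0,0,0],
  [15,0,0,-0.08,0,0,0],
  [15,0,0,-0.1,0,0,0],
  [15,0,0,-0.11,0,0,0],
])

```text
clock: 6.7
ee_pos: [0.5626, 0.0601, 0.0768]
tool_rot: [0.996, 0.085, -0.001, 0.001]
force: [-0.0, 1.1, -2.7]
finger_gap: 0.0358
grip_force: 25.0
```

Run:
```python
from h import *
p=ctrl.get_image('scene');q=ctrl.get_image('side')
f=lambda p,a,b:cv2.resize(p['color'][a:a+180,b:b+180],(400,400),interpolation=cv2.INTER_CUBIC)
cv2.imwrite('pics/in1.png',np.hstack([f(p,190,280),f(q,220,220)]))
s=ctrl.read_state();print(s['clock'],s['ee_pos'],s['tool_rot'],s['force'],s['finger_gap'])
```

```text
6.8 [0.5628 0.0609 0.0775] [ 0.9963  0.0854 -0.0013  0.0005] [ 0.3809 -0.686  -2.4217] 0.03565198150159893
```

View pics/in1.png

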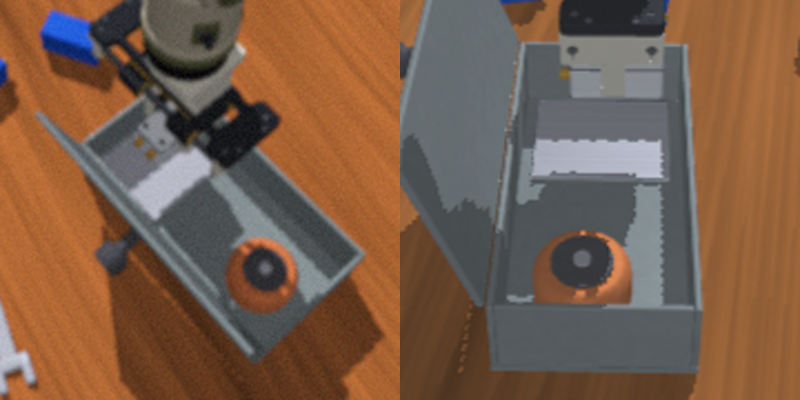

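The module (side crop, about (615,82)) hangs inside the walls above the plate, clear of the transformer. I'm lowering it slowly.

send_rows([
  [15,0.004,0,-0.015,0,0,0],
  [15,0.004,0,-0.03,0,0,0],
  [15,0.004,0,-0.042,0,0,0],
  [15,0.004,0,-0.048,0,0,0],
  [15,0.004,0,-0.052,0,0,0],
])

```text
clock: 7.3
ee_pos: [0.5675, 0.0624, 0.0262]
tool_rot: [0.996, 0.086, -0.0, 0.0]
force: [-0.5, -0.2, -2.7]
finger_gap: 0.0355
grip_force: 25.0
```

send_rows([
  [15,0,0,-0.001,0,0,0],
  [15,0,0,-0.002,0,0,0],
  [15,0,0,-0.003,0,0,0],
  [15,0,0,-0.004,0,0,0],
  [15,0,0,-0.004,0,0,0],
])

```text
clock: 7.8
ee_pos: [0.5675, 0.0625, 0.0227]
tool_rot: [0.996, 0.086, 0.0, -0.0]
force: [-0.5, -0.1, -3.4]
finger_gap: 0.0358
grip_force: 25.0
```

send_rows([
  [15,0,0,-0.001,0,0,0],
  [15,0,0,-0.002,0,0,0],
  [15,0,0,-0.003,0,0,0],
  [15,0,0,-0.003,0,0,0],
])

```text
clock: 8.2
ee_pos: [0.5673, 0.0624, 0.0194]
tool_rot: [0.996, 0.086, -0.0, 0.0]
force: [0.3, -0.3, -3.0]
finger_gap: 0.036
grip_force: 25.0
```

send_rows([
  [15,0,0,-0.0005,0,0,0],
  [15,0,0,-0.001,0,0,0],
  [15,0,0,-0.0015,0,0,0],
  [15,0,0,-0.0015,0,0,0],
])

```text
clock: 8.6
ee_pos: [0.5674, 0.0624, 0.0189]
tool_rot: [0.996, 0.086, 0.0, 0.0]
force: [-2.6, 0.0, 7.4]
finger_gap: 0.0359
grip_force: 25.0
```

It's resting on the plate, with +7 N on the wrist. Releasing.

send_rows([
  [45,0,0,0,0,0,0],
  [52,0,0,0,0,0,0],
  [52,0,0,0,0,0,0],
  [52,0,0,0,0,0,0],
  [52,0,0,0,0,0,0],
])

```text
clock: 9.1
ee_pos: [0.5674, 0.0624, 0.0181]
tool_rot: [0.996, 0.086, -0.0, 0.0]
force: [-0.3, 0.2, -0.3]
finger_gap: 0.0482
grip_force: 0.0
```

send_rows([
  [52,0,0,0.01,0,0,0],
  [52,0,0,0.03,0,0,0],
  [52,0,0,0.06,0,0,0],
  [52,0,0,0.1,0,0,0],
  [52,0,0,0.14,0,0,0],
])

```text
clock: 9.6
ee_pos: [0.5669, 0.0624, 0.16]
tool_rot: [0.996, 0.086, -0.0, 0.0]
force: [0.4, -0.2, -0.6]
finger_gap: 0.0484
grip_force: 0.0
```

send_rows([
  [20,0,-0.01,0.03,0,0,0],
  [0,0,-0.04,0.06,0,0,0],
  [0,0,-0.08,0.09,0,0,0],
  [0,0,-0.12,0.11,0,0,0],
  [0,0,-0.15,0.12,0,0,0],
])

```text
clock: 10.1
ee_pos: [0.5675, -0.0903, 0.2812]
tool_rot: [0.996, 0.085, 0.002, 0.001]
force: [0.8, -0.3, 0.3]
finger_gap: 0.0129
grip_force: 0.0
```

Run:
```python
from h import *
p=look('scene',['module_mid','case','transformer_mid']);q=look('side',['module_mid','case'])
f=lambda p,a,b:cv2.resize(p['color'][a:a+180,b:b+180],(400,400),interpolation=cv2.INTER_CUBIC)
cv2.imwrite('pics/in2.png',np.hstack([f(p,190,280),f(q,180,200)]))
s=ctrl.read_state();print(s['clock'],s['ee_pos'],s['tool_rot'],s['force'],s['finger_gap'])
```

```text
scene module_mid 0.95 world [ 0.612  -0.3391  0.0205] px [265. 156.]
scene module_mid 0.69 world [ 0.576  -0.1196  0.0196] px [314. 207.]
scene module_mid 0.57 world [0.5685 0.0633 0.0256] px [354. 260.]
scene case 0.55 world [ 0.5577  0.1391 -0.0001] px [374. 288.]
scene transformer_mid 0.97 world [0.5515 0.2205 0.021 ] px [399. 313.]
side module_mid 0.82 world [ 0.6138 -0.3414  0.0216] px [325. 162.]
side module_mid 0.74 world [ 0.6987 -0.1279  0.0187] px [270. 209.]
side module_mid 0.69 world [ 0.5704 -0.1198  0.0163] px [328. 219.]
side module_mid 0.66 world [0.5702 0.0666 0.0313] px [311. 274.]
side case 0.68 world [0.5559 0.1407 0.0006] px [311. 318.]
10.45 [ 0.5672 -0.086   0.2777] [ 0.9962  0.0873 -0.0005 -0.0004] [ 0.4806 -0.6092  0.2993] 0.0007321950042176818
```

View pics/in2.png

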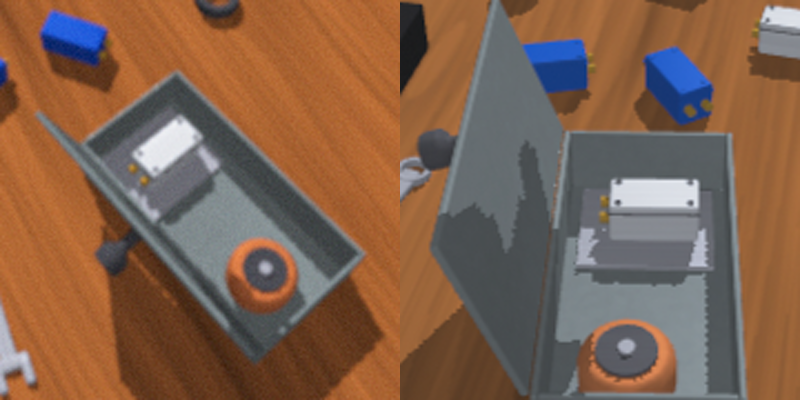

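The module lies upright on the plate at crop (165,145), beside the transformer and below the rim. Now I'll go behind the lid, off to one side of the knob.

send_rows([
  [0,0.03,0.035,0,0,0,0],
  [0,0.06,0.075,0,0,0,0],
  [0,0.09,0.115,0,0,0,0],
  [0,0.12,0.155,0,0,0,0],
  [0,0.15,0.193,0,0,0,0],
])

```text
clock: 10.95
ee_pos: [0.7177, 0.1094, 0.2774]
tool_rot: [0.996, 0.088, -0.001, -0.0]
force: [0.6, -0.2, 0.4]
finger_gap: 0.0005
grip_force: 0.0
```

send_rows([
  [0,0,0,0,0,0,0],
  [0,0,0,-0.03,0,0,0],
  [0,0,0,-0.06,0,0,0],
  [0,0,0,-0.09,0,0,0],
  [0,0,0,-0.115,0,0,0],
])

```text
clock: 11.45
ee_pos: [0.7161, 0.1068, 0.1607]
tool_rot: [0.996, 0.087, -0.001, -0.0]
force: [0.4, -0.6, -0.3]
finger_gap: 0.0011
grip_force: 0.0
```

send_rows([
  [0,-0.01,-0.002,0,0,0,0],
  [0,-0.02,-0.004,0,0,0,0],
  [0,-0.03,-0.005,0,0,0,0],
  [0,-0.04,-0.007,0,0,0,0],
  [0,-0.05,-0.009,0,0,0,0],
])

```text
clock: 11.95
ee_pos: [0.667, 0.0965, 0.1646]
tool_rot: [0.996, 0.086, 0.001, -0.0]
force: [0.4, -0.0, 1.6]
finger_gap: 0.0007
grip_force: 0.2
```

send_rows([
  [0,-0.01,-0.002,0,0,0,0],
  [0,-0.02,-0.004,0,0,0,0],
  [0,-0.03,-0.005,0,0,0,0],
  [0,-0.04,-0.007,0,0,0,0],
  [0,-0.04,-0.007,0,0,0,0],
])

```text
clock: 12.45
ee_pos: [0.6258, 0.0891, 0.1631]
tool_rot: [0.996, 0.086, -0.001, 0.0]
force: [0.6, -0.5, 0.1]
finger_gap: 0.0006
grip_force: 0.0
```

send_rows([
  [0,0,0,0,0,0,0],
  [0,0,0,0.03,0,0,0],
  [0,0,0,0.06,0,0,0],
  [0,0,0,0.09,0,0,0],
  [0,0,0,0.12,0,0,0],
])

```text
clock: 12.95
ee_pos: [0.6278, 0.0895, 0.2842]
tool_rot: [0.996, 0.086, 0.0, -0.0]
force: [0.8, 0.4, 0.0]
finger_gap: 0.0006
grip_force: 0.0
```

send_rows([
  [0,0.02,-0.04,0,0,0,0],
  [0,0.03,-0.08,0,0,0,0],
  [0,0.03,-0.12,0,0,0,0],
  [0,0.03,-0.16,0,0,0,0],
  [0,0.03,-0.2,0,0,0,0],
])

```text
clock: 13.45
ee_pos: [0.6578, -0.1122, 0.283]
tool_rot: [0.996, 0.086, 0.0, 0.0]
force: [1.6, -0.7, 0.6]
finger_gap: 0.0003
grip_force: 0.0
```

Run:
```python
from h import *
p=ctrl.get_image('scene');q=ctrl.get_image('side')
f=lambda p,a,b:cv2.resize(p['color'][a:a+180,b:b+180],(400,400),interpolation=cv2.INTER_CUBIC)
cv2.imwrite('pics/shut.png',np.hstack([f(p,190,280),f(q,210,210)]))
s=ctrl.read_state();print(s['clock'],s['ee_pos'],s['force'])
```

```text
13.55 [ 0.6571 -0.1183  0.283 ] [-1.0119 -0.317   0.5743]
```

View pics/shut.png

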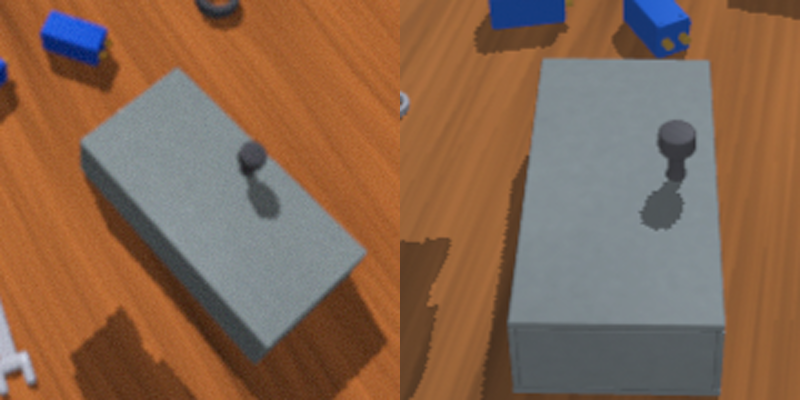

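The lid lies flat and flush on the rim in both views (knob at (252,157) and (677,140)), and the robot is clear of everything.

```bash
python3 -c "
from station import ctrl
print(ctrl.hand_in())"
```

```text
the job is handed in; nothing more can be done
None
```

The smallest grey module is in the case, upright on the plate beside the transformer; the lid is fully shut, and I handed the job in at about 13.6 s (no verdict was returned).

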